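# Seat the phone in the bonding jig and snap the toggle clamp shut

## Robot

A 6-joint arm with a two-finger parallel gripper is mounted at the origin on the work surface. World frame = base frame: x ahead of the robot, y to its left, z up, the work surface at z = 0. Lengths are in m, angles in rad, forces in N, time in s.
With the tool pointing down it reaches from about 0.375 to 0.9 m from the base axis. Payload 3.1 kg.
Tool frame: the origin (TCP) lies on the centre line of the jaws, within the pads' length; the fingertips stand 8 mm ahead of it and the grasp point (between the pads) lies 11 mm behind it; z points along the fingers, y is the line along which they close (so a half turn about z gives the same grasp; the last joint's range is limited). The gripper opens to 85 mm and grips with 20 to 120 N. Pads are 22 mm wide; open, the fingers measure 114 mm over their backs; the gripper's body (76 mm by 85 mm) begins 54 mm behind the grasp point. The pads swing forward as they close: fully open they stand 13 mm farther back than shut.
Start: joints at [1.135, 0.527, 1.433, -0, 1.181, -0.178], TCP at [0.159, 0.604, 0.239] pointing down, gripper open.
Joint ranges: [-3.08, 3.08], [-0.75, 2.2], [0.22, 2.44], [-1.43, 4.57], [0, 2.65], [-2.85, 2.85]. Speed limits (rad/s): [2.79, 2.79, 3.14, 3.14, 3.14, 3.14].

## Interface

Orientations are given as a unit quaternion [x, y, z, w].
In Python, from station import * gives the robot as it stands.
- The arm moves only by the tool play_rows, never from a script. Its argument "rows" is a list of rows, each a list of 3 entries, a list of its own where there are three numbers: the turn, a rotation vector about the tool's x, y, z in degrees, then the shift along the tool's x, y, z in mm, then the closure, from 0 (fully open) to 1 (shut). In form: [[[ax, ay, az], [dx, dy, dz], jaw], ...]. A call has 1 to 12 rows; each row shifts and turns the commanded pose from where the row before left it, along the tool's axes as they then stand; what a row does not reach is not made up. A row lasts 1/12 s, in which the tool goes at most 41.7 mm and 7.16 degrees, less where a joint would pass 70% of its speed; a pose out of reach is approached as far as the arm can. A call with a gripper value outside its range is refused whole. The fingers move at their own pace and stop on an object; "grip_force" is the grip in N (left out, the last holds). Time passes only in rows, so rows that do not move let the fingers close. It gives the time, the measured TCP pose, the force, the opening and the grip force at its end, in the units of the state.
- sense(): the state, without advancing time (a new reading comes with each control period).
- snapshot(name): name is "side" or "top" or "wrist"; returns (picture, depth): 400x640x3 uint8, red, green, blue; 400x640 float32, m along the optical axis (not along the pixel's ray), 0 where there is no reading.
- get_calibration(name): a dict with "vfov" (degrees; the focal length in pixels is half the picture's height over the tangent of half this angle, whatever the lens; pixels are square), "cx", "cy" (the principal point, pixels), "xyz" and "attitude" of the camera in the world. Camera axes: x right, y down, z forward; pixel columns grow to the right and rows downward; lengths in m; the calibration is good to about 2 mm. A picture is of the moment at which its call begins: read the wrist's pose just before it. get_calibration takes no time and is no camera call; for the wrist camera it gives the pose at the moment of the call.
- sign_off(): hands the job in; it is judged then, once.
The state is a dict: "t": time; "q": joint angles; "qd": joint speeds; "tau": joint torques, N m; "tcp_pos": TCP position; "tool_rot": TCP orientation; "force": force on the tool from outside, world axes, zero at the start; "ft_torque": the same for the moment, N m; "finger_gap": opening from 0.0 (shut) to 1.0 (fully open); "gripper_force": force on a finger pad.
Only numpy, scipy, OpenCV 4.12 (cv2) and the standard library are available. Lean on these libraries where they do the work, as an engineer would, in place of code of your own. Each camera call takes 0.05 s, during which the arm holds its last target. There are 200 camera calls.

## Task

The phone with the freshly glued screen is only part-way into its bonding jig. With your fingertips, gently push it along the channel until it is fully home against the end stop, then push the toggle clamp's lever over, past its dead point, until it snaps down into lock with the pad pressing on the phone. Only push: do not lift the phone, and leave everything else on the bench where it is.

Things in the scene. Friction and masses are not known exactly. Their poses are not given: they have to be found in the camera images.
- jig: screen-bonding jig, fixed: aluminium plate whose top (the bed) is 22 mm above the bench, with a channel along y for the phone (black side rails 5 mm high, 74 mm apart), open at the -y end, end stop at +y. A toggle clamp stands beside it at +x. Origin on the bench under the centre of the seated phone, z up; the plate spans x -55 to 150, y -160 to 95 mm
- end_stop (a point): middle of the end stop's inner face, in the jig's frame at x 0, y 75, z 25.5 mm; the stop is 86 mm wide and stands 7 mm above the bed
- phone: loose phone, 72 (x) x 150 (y) x 8.5 mm, 130 to 250 g, black glass up, flat in the channel with 1 mm play to each rail; slides at 1 to 3 N. Origin at the centre of its underside, y along its length. Fully home its +y end touches the end stop and its origin is at x 0, y 0, z 22 mm in the jig's frame; at the start it is 30 to 65 mm short of that, at negative y
- phone_near_end (a point): centre of the phone's end face away from the end stop (the face to push, towards the jig's +y), 4.25 mm above the bed
- lever (a joint): toggle-clamp lever, rad, relative to the clamp's arm: 0 fully open (0 to 0.43 at the start), grows as it closes; the pad meets the phone at about 1.35, dead point about 1.70, locked at its stop 1.83. Below 1.3 it stays where it is left; from there to the dead point a spring pushes it back (up to 5 N at the grip); past it, it snaps to the stop by itself
- lever_end (a point): free end of the lever, on the grip's axis 9 mm inside its rounded tip. It swings in the jig's plane y = 0, out to +x and down. Its (x, z) in mm in the jig's frame and the lever's rise towards it in degrees, by lever value: 0: (138, 186), 69; 0.4: (158, 178), 57; 0.8: (174, 164), 46; 1.2: (187, 143), 33; 1.5: (197, 120), 22; 1.7: (203, 98), 12; locked 1.83: (206, 79), 4
- grip_mid (a point): middle of the lever's black grip, a round bar 19 mm thick, 44 mm from lever_end towards the pivot. The side to push is the one facing the channel when open, which faces up when locked; the end is easiest to push
- pad: black rubber pressure pad 28 x 60 mm, sprung 9 N/mm, under the end of the clamp's arm, over the middle of the channel; with the clamp open it hangs 25 mm or more above the phone and nothing on the arm is higher than 130 mm above the bench. Its origin is the arm's pivot, 68 mm from the pad's middle towards the jig's +x, 42 mm above the bench
- tweezers: steel tweezers, 120 mm long, lying on the bench on the robot's side of the jig; origin at their middle, underside; to be left alone
- tape_roll: amber tape roll, 64 mm across, 18 mm high, lying flat on the bench beside the end-stop end of the jig; origin at the centre of its underside; to be left alone
- screwdriver: small screwdriver, 150 mm long, lying on the bench beyond the jig on the clamp's side; origin at its underside; to be left alone
- screw_tray: grey divided screw tray, 85 x 60 x 16 mm, standing on the jig's plate beside the clamp; origin at the centre of its underside; to be left alone
- cleaner_bottle: clear bottle, 52 mm across, 135 mm high, standing on the bench; origin at the centre of its underside; to be left alone
- open_phone: opened phone housing, 72 x 148 x 9 mm, lying on the bench; origin at the centre of its underside; to be left alone
- suction_cup: black rubber suction cup with a knob, 50 mm across, 44 mm high, standing on the bench; origin at the centre of its underside; to be left alone
Not all that is in view belongs to the job. Leave any purple or red look-alike of the phone alone.

How it is judged:
By the outcome, as a careful person would: the job done as asked, in the order asked, and still so for the second after the job is handed in, with the robot touching nothing.
It also fails if it takes over 54 s, if anything falls off the work surface, if the arm or the gripper's body presses on something with over 40 N, if the wrist force passes 120 N, or if a joint passes its speed limit or range.

## Working session

There is one attempt and no reset: what is moved stays moved. The work goes in short steps, Python scripts to look and compute and a tool call to move; the robot and the scene stay as the last step left them, time stands still between calls to the robot, and variables do not carry over. Pictures are saved under pics/ and viewed, at most 10 in all, crops included, and the job is handed in when it is done.

Besides the shell and the picture viewer there is one more tool, called after "Request:" as name(argument=value, ...) on one line, values as JSON. play_rows: Moves the arm, as the interface text tells. Its arguments: {"type":"object","properties":{"rows":{"type":"array","items":{"type":"array"}},"grip_force":{"type":"number"}},"required":["rows"]}

```bash
mkdir -p pics; ls; cat > h.py <<'E'
from station import *
import numpy as np, cv2
from scipy.spatial.transform import Rotation as R
def cam(n):
    c=get_calibration(n); f=200/np.tan(np.radians(c["vfov"])/2); return c,f
def camR(c):
    a=np.array(c["attitude"],float); return a if a.shape==(3,3) else R.from_quat(a).as_matrix()
def pts(n,uv,depth):
    c,f=cam(n); uv=np.asarray(uv,float); d=depth[uv[:,1].astype(int),uv[:,0].astype(int)]
    p=np.c_[(uv[:,0]-c["cx"])/f*d,(uv[:,1]-c["cy"])/f*d,d]
    return p@camR(c).T+np.array(c["xyz"])
def ray(n,uv,z):
    c,f=cam(n); uv=np.asarray(uv,float); v=np.c_[(uv[:,0]-c["cx"])/f,(uv[:,1]-c["cy"])/f,np.ones(len(uv))]@camR(c).T
    o=np.array(c["xyz"]); return o+v*((z-o[2])/v[:,2])[:,None]
def proj(n,P):
    c,f=cam(n); p=(np.atleast_2d(P)-np.array(c["xyz"]))@camR(c); return p[:,:2]/p[:,2:]*f+[c["cx"],c["cy"]]
E
python3 - <<'E'
from h import *
for n in("top","side"):
    p,d=snapshot(n); cv2.imwrite(f"pics/{n}0.png",p[:,:,::-1]); np.save(f"pics/{n}0.npy",d); print(n,get_calibration(n),(d>0).mean())
print(sense())
E
```

```text
pics
top {'vfov': 43.24278798988938, 'cx': 316.75049420134843, 'cy': 193.21694508977396, 'xyz': array([ 0.21301957, -0.01674568,  1.54480139]), 'attitude': array([-0.6853177 ,  0.72002351, -0.07747222,  0.07683659])} 0.99599609375
side {'vfov': 42.30996605388606, 'cx': 324.8504481859897, 'cy': 204.36212618785487, 'xyz': array([-0.23535815, -0.98566745,  0.89986212]), 'attitude': array([ 0.82427196, -0.27747196,  0.17109318, -0.46293862])} 0.97190625
{'t': 0.1, 'q': array([ 1.13551213e+00,  5.28386382e-01,  1.43378330e+00,  6.66221971e-05,
        1.18140494e+00, -1.78502693e-01]), 'qd': array([-0.00030045, -0.00306073, -0.00270443,  0.00075444,  0.00038624,
       -0.00120288]), 'tau': array([-4.75727793e-04, -4.43307817e+01, -1.78586161e+01, -3.11705462e-04,
        3.90026369e-03, -1.23881722e-05]), 'tcp_pos': array([0.15841592, 0.60393816, 0.23842046]), 'tool_rot': array([ 1.28050815e-01,  9.91767113e-01, -9.35377324e-04, -3.28741039e-04]), 'force': array([ 0.78485853,  0.37957564, -0.19111236]), 'ft_torque': array([ 0.05141983, -0.00475906,  0.01369346]), 'gripper_force': 0.0, 'finger_gap': 0.9963876946347848}
```

View pics/top0.png

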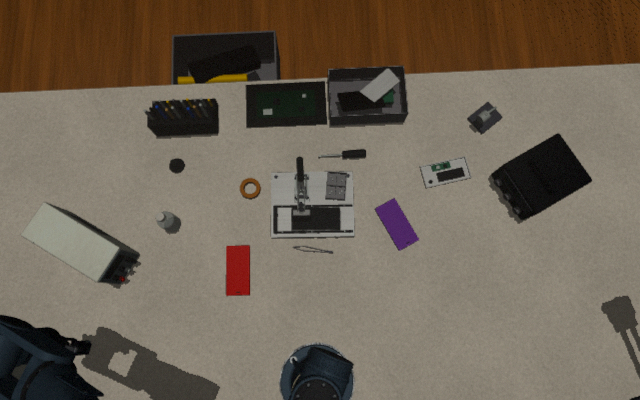

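View pics/side0.png

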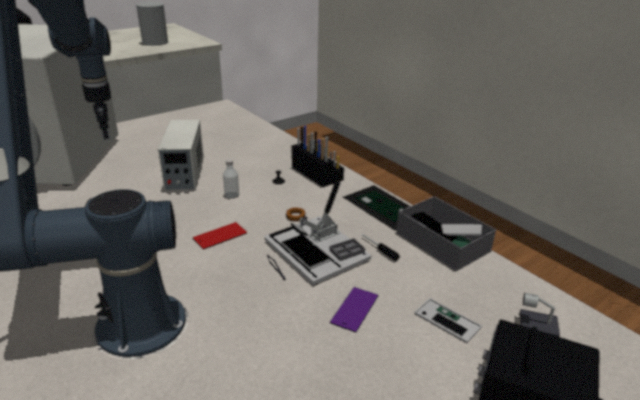

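The top view shows the white jig plate at about (270–355, 170–238), with the phone in the channel (284–341, 207–233). The stop end is at the left, towards the tape roll (250,188), and the lever is black, from (300,158) to (300,185). So the jig's axes are roughly the world's. Next I'll get the plate's pose from its mask.

```bash
python3 - <<'E'
from h import *
p=cv2.imread("pics/top0.png")[:,:,::-1]; d=np.load("pics/top0.npy")
v,u=np.mgrid[160:245,262:362]; uv=np.c_[u.ravel(),v.ravel()]
P=pts("top",uv,d); 
# plate via height
m=(P[:,2]>0.013)
print("bench z",np.median(P[~m,2]))
M=m.reshape(u.shape).astype(np.uint8); M=cv2.morphologyEx(M,cv2.MORPH_OPEN,np.ones((5,5)))
cs,_=cv2.findContours(M,cv2.RETR_EXTERNAL,cv2.CHAIN_APPROX_NONE); c=max(cs,key=cv2.contourArea)[:,0]+[262,160]
ww=ray("top",c,0.022)[:,:2]; r=cv2.minAreaRect((ww*1000).astype(np.float32)); print(r,cv2.boxPoints(r))
# lever
mm=P[:,2]>0.1; print(P[mm][np.argsort(P[mm,2])[-15:]].round(3))
b=p[150:250,240:370]; cv2.imwrite("pics/top0c.png",cv2.resize(b[:,:,::-1],None,fx=6,fy=6,interpolation=cv2.INTER_CUBIC))
E
```

```text
bench z -8.401324081530603e-05
((537.8450317382812, -11.09735107421875), (252.94100952148438, 243.938232421875), 88.3257064819336) [[ 412.2328  -133.9502 ]
 [ 656.0669  -141.07753]
 [ 663.4573   111.75549]
 [ 419.62317  118.88283]]
[[ 0.213 -0.017  1.545]
 [ 0.213 -0.017  1.545]
 [ 0.213 -0.017  1.545]
 [ 0.213 -0.017  1.545]
 [ 0.213 -0.017  1.545]
 [ 0.213 -0.017  1.545]
 [ 0.213 -0.017  1.545]
 [ 0.213 -0.017  1.545]
 [ 0.213 -0.017  1.545]
 [ 0.213 -0.017  1.545]
 [ 0.213 -0.017  1.545]
 [ 0.213 -0.017  1.545]
 [ 0.213 -0.017  1.545]
 [ 0.213 -0.017  1.545]
 [ 0.213 -0.017  1.545]]
```

View pics/top0c.png

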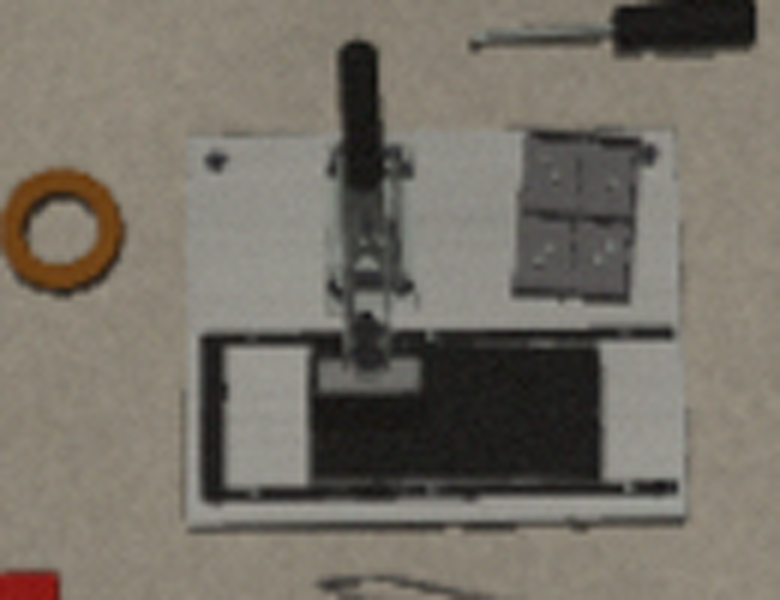

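Request:
play_rows(rows=[[[0, 0, -4.9], [0, 0, -35], 1], [[0, 0, -4.9], [0, 0, -35], 1], [[0, 0, -4.9], [0, 0, -35], 1], [[0, 0, 0], [-25, -30, 0], 1], [[0, 0, 0], [-25, -30, 0], 1], [[0, 0, 0], [-25, -30, 0], 1], [[0, 0, 0], [-25, -30, 0], 1], [[0, 0, 0], [-25, -30, 0], 1], [[0, 0, 0], [-25, -30, 0], 1], [[0, 0, 0], [-25, -30, 0], 1], [[0, 0, 0], [-25, -30, 0], 1]])

```text
t: 1.02
tcp_pos: [0.3592, 0.3627, 0.344]
tool_rot: [-0.0, 1.0, -0.0, -0.0]
force: [1.1, 0.3, 0.2]
finger_gap: 0.002
gripper_force: 0.0
```

Request:
play_rows(rows=[[[0, 0, 0], [-8, -34, 0], 1], [[0, 0, 0], [-8, -34, 0], 1], [[0, 0, 0], [-8, -34, 0], 1], [[0, 0, 0], [-8, -34, 0], 1], [[0, 0, 0], [-8, -34, 0], 1], [[0, 0, 0], [-8, -34, 0], 1], [[0, 0, 0], [-8, -34, 0], 1], [[0, 0, 0], [-8, -34, 0], 1], [[0, 0, 0], [-8, -34, 0], 1], [[0, 0, 0], [-8, -34, 0], 1], [[0, 0, 0], [-8, -34, 0], 1], [[0, 0, 0], [-8, -34, 0], 1]])

```text
t: 2.02
tcp_pos: [0.4543, -0.0452, 0.3441]
tool_rot: [0.0, 1.0, 0.0, -0.0]
force: [0.1, 0.9, 0.0]
finger_gap: -0.001
gripper_force: 0.0
```

```bash
python3 - <<'E'
from h import *
s=sense(); print(s["t"],s["q"].round(3),s["tcp_pos"],R.from_quat(s["tool_rot"]).as_matrix().round(3))
c=get_calibration("wrist"); p,d=snapshot("wrist"); cv2.imwrite("pics/w1.png",p[:,:,::-1]); np.save("pics/w1.npy",d); np.save("pics/w1c.npy",c,allow_pickle=True); print(c,camR(c).round(3))
E
```

```text
2.0167 [-0.345  0.171  1.689  0.     1.283 -1.915] [ 0.45425661 -0.04519127  0.34408009] [[-1.     0.    -0.001]
 [ 0.     1.     0.   ]
 [ 0.001  0.    -1.   ]]
{'vfov': 69.32404575039122, 'cx': 320.7507765712852, 'cy': 203.61614650608166, 'xyz': array([ 0.37869844, -0.04450321,  0.4791213 ]), 'attitude': array([0.69971479, 0.69894495, 0.10465489, 0.10451085])} [[ 0.001  0.956  0.293]
 [ 1.    -0.001  0.   ]
 [ 0.     0.293 -0.956]]
```

View pics/w1.png

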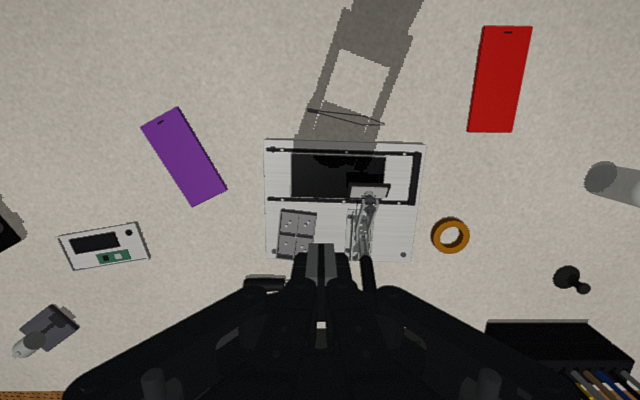

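The wrist view looks straight onto the jig. The plate is (264–425, 138–262), the phone (291–385, 155–200) with bare bed to its right up to the stop at (415,180), and the lever grip lies at (368,275) beside the fingers. I'll measure from depth and colour edges.

```bash
python3 - <<'E'
from h import *
import h
p=cv2.imread("pics/w1.png")[:,:,::-1]; d=np.load("pics/w1.npy"); C=np.load("pics/w1c.npy",allow_pickle=True).item()
h.get_calibration=lambda n:C
H,W=d.shape; v,u=np.mgrid[0:H,0:W]; P=pts("wrist",np.c_[u.ravel(),v.ravel()],d).reshape(H,W,3); Z=P[:,:,2]
g=p.mean(2)
print("noise",Z[60:100,300:330].std(), Z[60:100,260:300].mean())
def fit(q): # line through world xy: return yaw-type slope
    vx,vy,x0,y0=cv2.fitLine((q[:,:2]*1000).astype(np.float32),cv2.DIST_HUBER,0,.01,.01).ravel(); return vx,vy,x0,y0
def edges(sl,axis,th,z,first=True):
    out=[]
    for k in sl[0]:
        line=(Z[k,sl[1][0]:sl[1][1]] if axis==0 else Z[sl[1][0]:sl[1][1],k])>th
        idx=np.flatnonzero(line)
        if len(idx)==0: continue
        e=(idx[0]-.5 if first else idx[-1]+.5)+sl[1][0]
        out.append((e,k) if axis==0 else (k,e))
    return ray("wrist",np.array(out)+0.0,z)
for nm,a in dict(left=(edges((range(150,250),(250,285)),0,.012,.022)),right=(edges((range(150,255),(400,440)),0,.012,.022,False)),top=(edges((range(275,410),(125,150)),1,.018,.022))).items():
    vx,vy,x0,y0=fit(a); print(nm,len(a),"dir deg",np.degrees(np.arctan2(vy,vx)).round(2),"pt",x0.round(1),y0.round(1))
# phone by height
for x in range(0,1):pass
for k in (165,175,185): print(k,"z row",(Z[k,262:430:3]*1000).round(0).astype(int).tolist()); print((g[k,262:430:3]).astype(int).tolist())
# tall things
m=(Z>.1)&(u>355)&(u<400)&(v<300)&(v>190); q=P[m]; print(len(q)); 
for zz in range(100,200,10):
    s=q[(q[:,2]*1000>=zz)&(q[:,2]*1000<zz+10)]
    if len(s): print(zz,len(s),s.mean(0).round(4),s[:,1].min().round(3),s[:,1].max().round(3))
E
```

```text
noise 0.027610860034672002 0.0021629072500977515
left 100 dir deg -1.71 pt 505.1 -137.8
right 105 dir deg 18.63 pt 524.0 135.6
top 135 dir deg 88.21 pt 416.0 -48.9
165 z row [0, 22, 22, 23, 22, 22, 22, 24, 23, 22, 31, 30, 33, 31, 31, 31, 31, 31, 30, 31, 31, 31, 30, 33, 32, 31, 31, 31, 31, 31, 30, 32, 29, 32, 30, 32, 31, 29, 31, 32, 31, 30, 22, 23, 20, 22, 21, 23, 23, 22, 26, 29, 30, 22, 0, 1]
[170, 179, 178, 178, 177, 177, 177, 176, 176, 180, 27, 29, 29, 28, 28, 27, 27, 28, 27, 28, 26, 4, 2, 2, 0, 2, 2, 16, 25, 20, 4, 5, 5, 1, 2, 3, 19, 21, 18, 21, 16, 133, 173, 171, 170, 170, 170, 170, 170, 172, 84, 29, 22, 171, 159, 171]
175 z row [0, 23, 22, 22, 22, 22, 21, 22, 23, 23, 31, 30, 30, 32, 32, 30, 30, 32, 31, 31, 30, 32, 31, 31, 32, 31, 31, 31, 31, 30, 30, 30, 31, 31, 30, 29, 31, 31, 30, 31, 31, 21, 21, 21, 23, 22, 21, 22, 23, 23, 29, 29, 30, 22, 0, 0]
[174, 168, 178, 178, 178, 178, 178, 177, 177, 182, 27, 25, 27, 26, 25, 24, 24, 24, 23, 23, 23, 25, 22, 21, 21, 25, 21, 24, 5, 3, 0, 0, 3, 3, 1, 3, 1, 1, 0, 11, 0, 170, 174, 174, 175, 173, 173, 172, 172, 176, 22, 27, 55, 173, 169, 171]
185 z row [0, 479, 22, 23, 21, 23, 23, 23, 21, 24, 30, 31, 31, 32, 31, 29, 32, 31, 31, 31, 30, 30, 30, 32, 31, 31, 30, 30, 31, 87, 86, 85, 84, 86, 83, 87, 86, 85, 85, 86, 86, 86, 85, 22, 23, 24, 22, 21, 23, 24, 30, 29, 22, 0, 1, 2]
[175, 173, 175, 175, 174, 173, 172, 171, 171, 159, 27, 25, 26, 25, 24, 25, 23, 22, 24, 23, 22, 19, 21, 22, 21, 20, 22, 20, 2, 26, 28, 29, 25, 22, 26, 25, 21, 20, 23, 21, 20, 18, 16, 164, 171, 170, 169, 169, 168, 112, 29, 24, 160, 170, 171, 172]
1179
100 191 [0.5195 0.0207 0.1052] 0.01 0.033
110 89 [0.5723 0.0184 0.1149] 0.01 0.029
120 85 [0.5813 0.0182 0.125 ] 0.01 0.028
130 90 [0.5856 0.0179 0.1349] 0.01 0.028
140 104 [0.5896 0.0178 0.145 ] 0.01 0.029
150 74 [0.5924 0.0182 0.1543] 0.01 0.026
160 6 [0.5938 0.02   0.1608] 0.017 0.023
```

```bash
cat >> h.py <<'E'
Y=np.radians(-1.75); EX=np.array([np.cos(Y),np.sin(Y)]); EY=np.array([-np.sin(Y),np.cos(Y)]); O=np.array([.4732,.0232])
def tojig(P): P=np.asarray(P); return np.c_[(P[:,:2]-O)@EX,(P[:,:2]-O)@EY,P[:,2]]*1000
def world(j): j=np.asarray(j)/1000; return np.r_[O+EX*j[0]+EY*j[1],j[2]]
def cross(row,a,b,th=90,up=True):
    r=row[a:b].astype(float); s=(r>th) if up else (r<th); i=np.flatnonzero(s[1:]&~s[:-1])
    return None if len(i)==0 else a+i[0]+(th-r[i[0]])/(r[i[0]+1]-r[i[0]])
E
python3 - <<'E'
from h import *
import h
p=cv2.imread("pics/w1.png")[:,:,::-1]; C=np.load("pics/w1c.npy",allow_pickle=True).item()
h.get_calibration=lambda n:C
g=p.mean(2)
def go(nm,rows,a,b,up,z):
    e=[(cross(g[k],a,b,90,up),k) for k in rows]; e=[x for x in e if x[0] is not None]
    j=tojig(ray("wrist",e,z)); print(nm,len(e),"y",np.median(j[:,1]).round(1),"x",j[[0,-1],0].round(0),"slope",np.degrees(np.polyfit(j[:,0],j[:,1],1)[0]).round(2))
go("near",range(160,195),275,300,False,.0305)
go("far",range(160,178),370,400,True,.0305)
go("stop",range(160,195),400,418,False,.029)
e=[(k,cross(g[:,k],140,156,90,False)) for k in range(275,290)]; e=[x for x in e if x[1]]; print("rail outer x",np.median(tojig(ray("wrist",e,.027))[:,0]))
e=[(k,cross(g[:,k],190,205,90,False)) for k in range(275,288)]; e=[x for x in e if x[1]]; print("rail2 inner x",np.median(tojig(ray("wrist",e,.027))[:,0]))
E
```

```text
near 35 y -114.8 x [-25.  30.] slope -0.07
far 18 y 31.3 x [-29.  -2.] slope 0.36
stop 35 y 74.2 x [-30.  25.] slope -0.53
rail outer x -42.22801382997873
rail2 inner x 36.51313613279409
```

```bash
python3 - <<'E'
from h import *
import h
d=np.load("pics/w1.npy"); C=np.load("pics/w1c.npy",allow_pickle=True).item(); h.get_calibration=lambda n:C
uv=[(u,v) for v in range(240,262) for u in range(300,345)]
P=pts("wrist",uv,d)-np.array([.4543,-.0452,.3441]); m=P[:,2]>-.05; Q=P[m]*1000
for z in range(-24,20,4):
    s=Q[(Q[:,2]>=z)&(Q[:,2]<z+4)]
    if len(s): print(z,len(s),"x",s[:,0].min().round(1),s[:,0].max().round(1),"y",s[:,1].min().round(1),s[:,1].max().round(1))
E
```

```text
-8 3 x -11.4 -11.4 y -3.9 5.0
-4 93 x -12.5 -7.3 y -10.1 12.7
0 154 x -12.6 -7.1 y -10.0 12.6
4 158 x -12.6 -7.2 y -9.7 12.3
8 136 x -12.5 -7.5 y -9.4 11.9
12 114 x -12.5 -11.2 y -5.8 6.9
16 23 x -12.3 -11.7 y -5.6 6.7
```

Request:
play_rows(rows=[[[0, 0, 1.75], [0, 0, 0], 1], [[0, 0, 0], [-5, -29, 30], 1], [[0, 0, 0], [-5, -29, 40], 1], [[0, 0, 0], [-4, -29, 40], 1], [[0, 0, 0], [0, 0, 40], 1], [[0, 0, 0], [0, 0, 40], 1], [[0, 0, 0], [0, 0, 40], 1], [[0, 0, 0], [0, 0, 25], 1], [[0, 0, 0], [0, 0, 10], 1], [[0, 0, 0], [0, 0, 0], 1]])

```text
t: 2.9
tcp_pos: [0.4626, -0.1203, 0.0895]
tool_rot: [0.016, 1.0, 0.002, -0.003]
force: [-0.2, -0.5, -0.0]
finger_gap: 0.003
gripper_force: 0.0
```

Request:
play_rows(rows=[[[0, 0, 0], [-6, -11, 20], 1], [[0, 0, 0], [0, 0, 20], 1], [[0, 0, 0], [0, 0, 12], 1], [[0, 0, 0], [0, 0, 5], 1], [[0, 0, 0], [0, 0, 0], 1]])

```text
t: 3.32
tcp_pos: [0.4703, -0.1324, 0.0352]
tool_rot: [0.015, 1.0, 0.0, -0.0]
force: [0.3, 0.6, 0.5]
finger_gap: -0.001
gripper_force: 0.0
```

```bash
python3 - <<'E'
from h import *
s=sense(); print(s["tcp_pos"],tojig(s["tcp_pos"][None]),s["force"])
E
```

```text
[ 0.47027278 -0.13240699  0.03518028] [[   1.82615214 -155.62380256   35.18028244]] [0.34572646 0.58527341 0.45633538]
```

Request:
play_rows(rows=[[[0, 0, 0], [1, 0, 3], 1], [[0, 0, 0], [1, 0, 0], 1], [[0, 0, 0], [0, 8, 0], 1], [[0, 0, 0], [0, 8, 0], 1], [[0, 0, 0], [0, 6, 0], 1], [[0, 0, 0], [0, 3, 0], 1], [[0, 0, 0], [0, 3, 0], 1], [[0, 0, 0], [0, 3, 0], 1], [[0, 0, 0], [0, 3, 0], 1]])

```text
t: 4.07
tcp_pos: [0.4698, -0.0984, 0.0325]
tool_rot: [0.015, 1.0, -0.0, 0.0]
force: [-0.2, -0.7, 1.2]
finger_gap: 0.002
gripper_force: 0.6
```

Request:
play_rows(rows=[[[0, 0, 0], [0, 3, 0], 1], [[0, 0, 0], [0, 3, 0], 1], [[0, 0, 0], [0, 3, 0], 1], [[0, 0, 0], [0, 3, 0], 1], [[0, 0, 0], [0, 3, 0], 1], [[0, 0, 0], [0, 3, 0], 1]])

```text
t: 4.57
tcp_pos: [0.47, -0.0803, 0.0324]
tool_rot: [0.015, 1.0, -0.0, 0.0]
force: [-0.4, -1.9, 1.0]
finger_gap: -0.002
gripper_force: 0.7
```

```bash
python3 - <<'E'
from h import *
s=sense(); print(s["tcp_pos"],tojig(s["tcp_pos"][None]),s["force"])
E
```

```text
[ 0.46995193 -0.08031679  0.03238549] [[-8.53035517e-02 -1.03567703e+02  3.23854873e+01]] [-0.43200179 -1.88693125  1.00914449]
```

Request:
play_rows(rows=[[[0, 0, 0], [0, 3, 0], 1], [[0, 0, 0], [0, 3, 0], 1], [[0, 0, 0], [0, 3, 0], 1], [[0, 0, 0], [0, 1.5, 0], 1], [[0, 0, 0], [0, 1, 0], 1], [[0, 0, 0], [0, 1, 0], 1]])

```text
t: 5.07
tcp_pos: [0.4703, -0.0679, 0.0324]
tool_rot: [0.015, 1.0, -0.0, -0.0]
force: [0.4, -1.0, 0.7]
finger_gap: -0.001
gripper_force: 0.7
```

Request:
play_rows(rows=[[[0, 0, 0], [0, 1, 0], 1], [[0, 0, 0], [0, 0.8, 0], 1]])

```text
t: 5.23
tcp_pos: [0.4704, -0.0662, 0.0324]
tool_rot: [0.015, 1.0, -0.0, 0.0]
force: [-0.9, -1.5, 1.3]
finger_gap: -0.003
gripper_force: 0.7
```

Request:
play_rows(rows=[[[0, 0, 0], [0, 0.8, 0], 1]])

```text
t: 5.32
tcp_pos: [0.4704, -0.0654, 0.0324]
tool_rot: [0.015, 1.0, 0.0, -0.0]
force: [0.4, -1.6, 0.3]
finger_gap: 0.0
gripper_force: 0.7
```

Request:
play_rows(rows=[[[0, 0, 0], [0, 0.7, 0], 1], [[0, 0, 0], [0, 0.7, 0], 1]])

```text
t: 5.48
tcp_pos: [0.4705, -0.064, 0.0324]
tool_rot: [0.015, 1.0, -0.0, 0.0]
force: [0.8, -1.7, 0.6]
finger_gap: -0.002
gripper_force: 0.7
```

Request:
play_rows(rows=[[[0, 0, 0], [0, 0.7, 0], 1]])

```text
t: 5.57
tcp_pos: [0.4705, -0.0633, 0.0324]
tool_rot: [0.015, 1.0, 0.0, -0.0]
force: [0.2, -2.1, 0.9]
finger_gap: 0.002
gripper_force: 0.7
```

Request:
play_rows(rows=[[[0, 0, 0], [0, 0.5, 0], 1]])

```text
t: 5.65
tcp_pos: [0.4705, -0.0628, 0.0324]
tool_rot: [0.015, 1.0, 0.0, -0.0]
force: [-0.8, -1.4, 0.5]
finger_gap: 0.003
gripper_force: 0.7
```

Request:
play_rows(rows=[[[0, 0, 0], [0, 0.5, 0], 1]])

```text
t: 5.73
tcp_pos: [0.4705, -0.0623, 0.0324]
tool_rot: [0.015, 1.0, 0.0, -0.0]
force: [-0.7, -1.8, 1.0]
finger_gap: 0.005
gripper_force: 0.7
```

Request:
play_rows(rows=[[[0, 0, 0], [0, 0.5, 0], 1]])

```text
t: 5.82
tcp_pos: [0.4705, -0.0618, 0.0324]
tool_rot: [0.015, 1.0, 0.0, -0.0]
force: [0.3, -1.3, 0.7]
finger_gap: -0.003
gripper_force: 0.7
```

Request:
play_rows(rows=[[[0, 0, 0], [0, 0.5, 0], 1]])

```text
t: 5.9
tcp_pos: [0.4705, -0.0613, 0.0324]
tool_rot: [0.015, 1.0, 0.0, -0.0]
force: [-0.2, -1.4, 0.8]
finger_gap: -0.003
gripper_force: 0.7
```

Request:
play_rows(rows=[[[0, 0, 0], [0, 0.5, 0], 1]])

```text
t: 5.98
tcp_pos: [0.4705, -0.0608, 0.0324]
tool_rot: [0.015, 1.0, -0.0, -0.0]
force: [0.2, -0.8, -0.0]
finger_gap: 0.001
gripper_force: 0.7
```

Request:
play_rows(rows=[[[0, 0, 0], [0, 0.5, 0], 1], [[0, 0, 0], [0, 0.5, 0], 1]])

```text
t: 6.15
tcp_pos: [0.4706, -0.0598, 0.0324]
tool_rot: [0.015, 1.0, 0.0, -0.0]
force: [-0.3, -1.0, 0.9]
finger_gap: 0.002
gripper_force: 0.6
```

Request:
play_rows(rows=[[[0, 0, 0], [0, 0.5, 0], 1]])

```text
t: 6.23
tcp_pos: [0.4705, -0.0593, 0.0324]
tool_rot: [0.015, 1.0, 0.0, -0.0]
force: [0.7, -2.5, 0.7]
finger_gap: -0.001
gripper_force: 0.6
```

Request:
play_rows(rows=[[[0, 0, 0], [0, 0.5, 0], 1]])

```text
t: 6.32
tcp_pos: [0.4706, -0.0588, 0.0324]
tool_rot: [0.015, 1.0, 0.0, -0.0]
force: [-0.0, -0.9, 0.5]
finger_gap: -0.001
gripper_force: 0.6
```

Request:
play_rows(rows=[[[0, 0, 0], [0, 0.5, 0], 1]])

```text
t: 6.4
tcp_pos: [0.4706, -0.0585, 0.0324]
tool_rot: [0.015, 1.0, -0.0, -0.0]
force: [-0.8, -5.1, 0.6]
finger_gap: -0.0
gripper_force: 2.4
```

```bash
python3 - <<'E'
from h import *
import h
s=sense(); print(s["t"],tojig(s["tcp_pos"][None]),s["force"])
C=get_calibration("wrist"); h.get_calibration=lambda n:C
p,d=snapshot("wrist"); cv2.imwrite("pics/w2.png",p[:,:,::-1]); np.save("pics/w2.npy",d)
for j in ([0,75,29],[0,-75,30.5],[-37,-75,27]): print(j,proj("wrist",world(j)).round(0))
E
```

```text
6.4 [[-8.06199608e-02 -8.17449121e+01  3.23725857e+01]] [-0.84346431 -5.08670849  0.59147943]
[0, 75, 29] [[613. 263.]]
[0, -75, 30.5] [[332. 265.]]
[-37, -75, 27] [[333. 195.]]
```

View pics/w2.png

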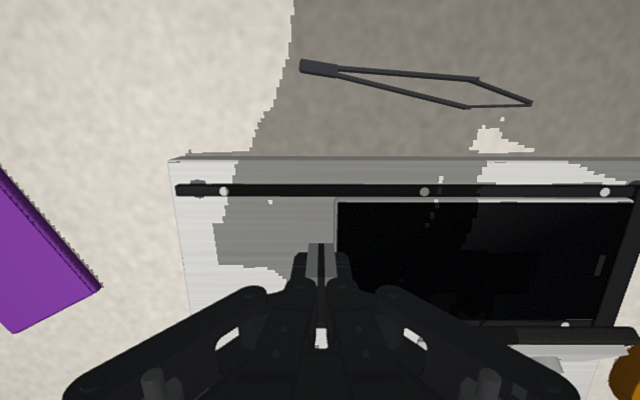

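The push force jumped from about 1.5 N to 5 N. In the wrist picture the phone's far end has reached the stop at (615–635, 200–325), with no bare bed left in between. One more small push will confirm it.

Request:
play_rows(rows=[[[0, 0, 0], [0, 0.4, 0], 1], [[0, 0, 0], [0, 0, 0], 1]])

```text
t: 6.62
tcp_pos: [0.4707, -0.0585, 0.0324]
tool_rot: [0.015, 1.0, -0.0, 0.0]
force: [-0.9, -4.9, 0.5]
finger_gap: -0.0
gripper_force: 2.6
```

Request:
play_rows(rows=[[[0, 0, 0], [0, 1, 0], 1], [[0, 0, 0], [0, 0, 0], 1]])

```text
t: 6.78
tcp_pos: [0.4711, -0.0584, 0.0324]
tool_rot: [0.015, 1.0, -0.001, 0.0]
force: [-2.8, -9.5, -0.7]
finger_gap: 0.001
gripper_force: 4.8
```

Request:
play_rows(rows=[[[0, 0, 0], [0, -8, 0], 1], [[0, 0, 0], [0, -8, 0], 1], [[0, 0, 0], [0, 0, -20], 1], [[0, 0, 0], [0, 0, -38], 1], [[0, 0, 0], [0, 0, -38], 1], [[0, 0, 0], [0, 0, -38], 1], [[0, 0, 0], [0, 0, -38], 1], [[0, 0, 0], [0, 0, -20], 1], [[0, 0, 0], [0, 0, 0], 1]])

```text
t: 7.53
tcp_pos: [0.4728, -0.0739, 0.2291]
tool_rot: [0.015, 1.0, -0.002, 0.005]
force: [0.8, -0.2, -0.5]
finger_gap: -0.003
gripper_force: 0.0
```

Request:
play_rows(rows=[[[0, 0, 0], [-18, 19, 0], 1], [[0, 0, 0], [-18, 19, 0], 1], [[0, 0, 0], [-18, 19, 0], 1], [[0, 0, 0], [-18, 19, 0], 1], [[0, 0, 0], [-18, 19, 0], 1], [[0, 0, 0], [0, 0, 0], 1]])

```text
t: 8.03
tcp_pos: [0.5656, 0.0219, 0.2231]
tool_rot: [0.014, 1.0, 0.001, 0.001]
force: [0.1, 0.4, 0.4]
finger_gap: -0.0
gripper_force: 0.0
```

```bash
python3 - <<'E'
from h import *
s=sense(); print(s["t"],tojig(s["tcp_pos"][None]).round(1),s["force"],s["q"].round(2))
E
```

```text
8.0333 [[ 92.4   1.5 223.1]] [0.06550521 0.43871668 0.39834763] [-0.16  0.47  1.6   0.    1.07 -1.7 ]
```

```bash
python3 - <<'E'
from h import *
import h
C=get_calibration("wrist"); h.get_calibration=lambda n:C
p,d=snapshot("wrist"); cv2.imwrite("pics/w3.png",p[:,:,::-1])
H,W=d.shape; v,u=np.mgrid[0:H,0:W]; J=tojig(pts("wrist",np.c_[u.ravel(),v.ravel()],d)).reshape(H,W,3); g=p.mean(2)
m=(J[...,2]>28.5)&(J[...,2]<33)&(abs(J[...,0])<30)&(g<60); q=J[m]; print("phone y",len(q),np.percentile(q[:,1],[0,1,50,99,100]).round(1))
m=(J[...,2]>26.5)&(abs(J[...,0])<25)&(J[...,1]>60)&(J[...,1]<100); print("near stop y",np.percentile(J[m][:,1],[1,99]) if m.any() else None)
m=(J[...,2]>20)&(J[...,2]<24)&(abs(J[...,0])<30)&(J[...,1]>40)&(J[...,1]<80); print("bare bed px before the stop",m.sum())
m=(J[...,2]>110)&(J[...,2]<200)&(abs(J[...,1])<14)&(J[...,0]>100)&(J[...,0]<175); q=J[m]
for z in range(110,200,8):
    s=q[(q[:,2]>=z)&(q[:,2]<z+8)]
    if len(s): print(z,len(s),s.mean(0).round(1),s[:,1].min().round(1),s[:,1].max().round(1))
E
```

```text
phone y 6669 [-72.7 -71.2  14.8  85.   86.9]
near stop y [60.25469182 86.69186389]
bare bed px before the stop 0
110 124 [103.5   0.2 114.3] -9.2 9.0
118 138 [ 1.067e+02 -1.000e-01  1.219e+02] -9.6 8.8
126 157 [110.   -0.  129.9] -9.4 9.4
134 166 [113.1  -0.3 138. ] -9.2 9.4
142 47 [114.8  -0.9 144. ] -8.8 5.8
```

View pics/w3.png

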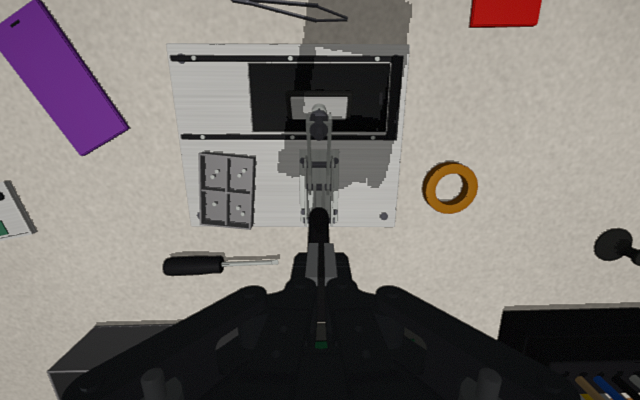

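The picture shows the phone fully home: no bed is visible before the stop at (393, 95). The lever grip is centred at (318,225), directly in front of the fingers. Now I'll go down on its channel side.

Request:
play_rows(rows=[[[0, 0, 0], [0, -1.5, 15], 1], [[0, 0, 0], [0, 0, 15], 1], [[0, 0, 0], [0, 0, 5], 1], [[0, 0, 0], [-5, 0, 0], 1], [[0, 0, 0], [-5, 0, 0], 1], [[0, 0, 0], [-5, 0, 0], 1], [[0, 0, 0], [-4, 0, 0], 1], [[0, 0, 0], [-4, 0, 0], 1], [[0, 0, 0], [-4, 0, 0], 1]])

```text
t: 8.83
tcp_pos: [0.5908, 0.0168, 0.1899]
tool_rot: [0.015, 1.0, -0.0, 0.001]
force: [-0.0, -0.5, -0.8]
finger_gap: 0.0
gripper_force: 0.0
```

```bash
python3 - <<'E'
from h import *
s=sense(); print(s["t"],tojig(s["tcp_pos"][None]).round(1),s["force"])
E
```

```text
8.8333 [[117.8  -2.8 189.9]] [-0.03411585 -0.51744695 -0.76800139]
```

Request:
play_rows(rows=[[[0, 0, 0], [-3, 2, 1], 1], [[0, 0, 0], [-4, 0, 1], 1], [[0, 0, 0], [-5, 0, 1.5], 1], [[0, 0, 0], [-5, 0, 2], 1], [[0, 0, 0], [-5, 0, 3], 1], [[0, 0, 0], [-5, 0, 4], 1], [[0, 0, 0], [-6, 0, 5], 1]])

```text
t: 9.42
tcp_pos: [0.6237, 0.0179, 0.1717]
tool_rot: [0.015, 1.0, -0.0, 0.0]
force: [-0.4, 0.0, 1.2]
finger_gap: -0.003
gripper_force: 0.5
```

```bash
python3 - <<'E'
from h import *
s=sense(); print(s["t"],tojig(s["tcp_pos"][None]).round(1),s["force"])
E
```

```text
9.4167 [[150.6  -0.7 171.7]] [-0.35242225  0.0228992   1.18946103]
```

Request:
play_rows(rows=[[[0, 0, 0], [-3.4, 0, 4.3], 1], [[0, 0, 0], [-3.4, 0, 4.3], 1], [[0, 0, 0], [-3.4, 0, 4.3], 1], [[0, 0, 0], [-3.4, 0, 4.3], 1], [[0, 0, 0], [-2.2, 0, 4.2], 1], [[0, 0, 0], [-2.2, 0, 4.2], 1]])

```text
t: 9.92
tcp_pos: [0.6412, 0.0173, 0.1457]
tool_rot: [0.015, 1.0, 0.0, -0.0]
force: [0.5, -0.2, 0.9]
finger_gap: 0.0
gripper_force: 0.1
```

Request:
play_rows(rows=[[[0, 0, 0], [-2.2, 0, 4.2], 1], [[0, 0, 0], [-2.2, 0, 4.2], 1], [[0, 0, 0], [-2.2, 0, 4.2], 1]])

```text
t: 10.17
tcp_pos: [0.6475, 0.0171, 0.1334]
tool_rot: [0.015, 1.0, -0.0, -0.0]
force: [-1.4, -0.7, 2.8]
finger_gap: 0.0
gripper_force: 1.2
```

```bash
python3 - <<'E'
from h import *
s=sense(); print(s["t"],tojig(s["tcp_pos"][None]).round(1),s["force"])
E
```

```text
10.1667 [[174.4  -0.7 133.4]] [-1.37936391 -0.72966246  2.84844403]
```

Request:
play_rows(rows=[[[0, 0, 0], [-1.6, 0, 4], 1], [[0, 0, 0], [-1.6, 0, 4], 1], [[0, 0, 0], [-1.6, 0, 4], 1], [[0, 0, 0], [-1.5, 0, 4], 1]])

```text
t: 10.5
tcp_pos: [0.6538, 0.017, 0.1172]
tool_rot: [0.015, 1.0, 0.0, -0.0]
force: [-0.7, 0.5, 0.0]
finger_gap: 0.0
gripper_force: 0.4
```

Request:
play_rows(rows=[[[0, 0, 0], [-1.2, 0, 4], 1], [[0, 0, 0], [-1, 0, 4], 1]])

```text
t: 10.67
tcp_pos: [0.6565, 0.0169, 0.1091]
tool_rot: [0.015, 1.0, 0.0, 0.0]
force: [0.6, -0.2, 0.0]
finger_gap: -0.0
gripper_force: 0.0
```

Request:
play_rows(rows=[[[0, 0, 0], [-0.8, 0, 3], 1], [[0, 0, 0], [0, 0, 0], 1]])

```text
t: 10.83
tcp_pos: [0.6568, 0.0169, 0.1057]
tool_rot: [0.015, 1.0, 0.0, -0.0]
force: [0.1, -1.0, -0.7]
finger_gap: 0.001
gripper_force: 0.0
```

```bash
python3 - <<'E'
from h import *
s=sense(); print(s["t"],tojig(s["tcp_pos"][None]).round(1),s["force"])
E
```

```text
10.8333 [[183.7  -0.7 105.7]] [ 0.07219973 -1.03033585 -0.68867298]
```

The contact force has vanished past the dead point, so it probably snapped over. I'll retreat and check.

Request:
play_rows(rows=[[[0, 0, 0], [0, 0, -15], 1], [[0, 0, 0], [0, 0, -35], 1], [[0, 0, 0], [0, 0, -35], 1], [[0, 0, 0], [0, 0, -35], 1], [[0, 0, 0], [0, 0, -30], 1], [[0, 0, 0], [30, 0, 0], 1], [[0, 0, 0], [35, 0, 0], 1], [[0, 0, 0], [35, 0, 0], 1], [[0, 0, 0], [35, 0, 0], 1], [[0, 0, 0], [30, 0, 0], 1], [[0, 0, 0], [0, 0, 0], 1]])

```text
t: 11.75
tcp_pos: [0.4843, 0.0233, 0.2561]
tool_rot: [0.015, 1.0, 0.001, -0.004]
force: [-0.7, 0.4, -0.8]
finger_gap: 0.001
gripper_force: 0.0
```

```bash
python3 - <<'E'
from h import *
import h
g0=h.get_calibration
p,d=snapshot("side"); cv2.imwrite("pics/side1.png",cv2.resize(p[160:300,230:430,::-1],None,fx=4,fy=4,interpolation=cv2.INTER_CUBIC))
def J(n,d):
    H,W=d.shape; v,u=np.mgrid[0:H,0:W]; return tojig(pts(n,np.c_[u.ravel(),v.ravel()],d)).reshape(H,W,3)
C=g0("wrist"); h.get_calibration=lambda n:C if n=="wrist" else g0(n)
p2,d2=snapshot("wrist"); cv2.imwrite("pics/w4.png",p2[:,:,::-1])
for n,dd,pp in(("side",d,p),("wrist",d2,p2)):
    A=J(n,dd); m=(abs(A[...,1])<15)&(A[...,0]>100)&(A[...,0]<235)&(A[...,2]>50)&(A[...,2]<150); q=A[m]; print(n,len(q))
    for x in range(100,235,12):
        s=q[(q[:,0]>=x)&(q[:,0]<x+12)]
        if len(s)>3: print(x,len(s),s.mean(0).round(1),np.percentile(s[:,2],95).round(1))
A=J("wrist",d2); m=(A[...,2]>20)&(A[...,2]<24)&(abs(A[...,0])<30)&(A[...,1]>40)&(A[...,1]<80); print("bare bed",m.sum())
s=sense(); print(s["t"],tojig(s["tcp_pos"][None]).round(0))
E
```

```text
side 251
100 33 [105.6  -5.1  66.2] 77.3
112 41 [117.8  -4.1  68.1] 81.5
124 38 [129.8  -5.2  69.6] 83.8
136 21 [141.3  -4.9  77.6] 87.9
148 26 [153.9  -5.6  79.6] 86.3
160 21 [167.2  -5.7  80.1] 85.6
172 21 [178.6  -6.5  81.5] 87.1
184 21 [190.4  -6.   81.6] 87.8
196 21 [202.6  -5.7  82.9] 89.2
208 8 [212.8  -4.9  80.7] 84.9
wrist 131
184 34 [192.8  -0.2  84.8] 85.7
196 73 [202.    0.3  84.9] 86.3
208 24 [210.2  -0.   84.4] 85.6
bare bed 0
11.85 [[ 18.  -1. 257.]]
```

View pics/side1.png

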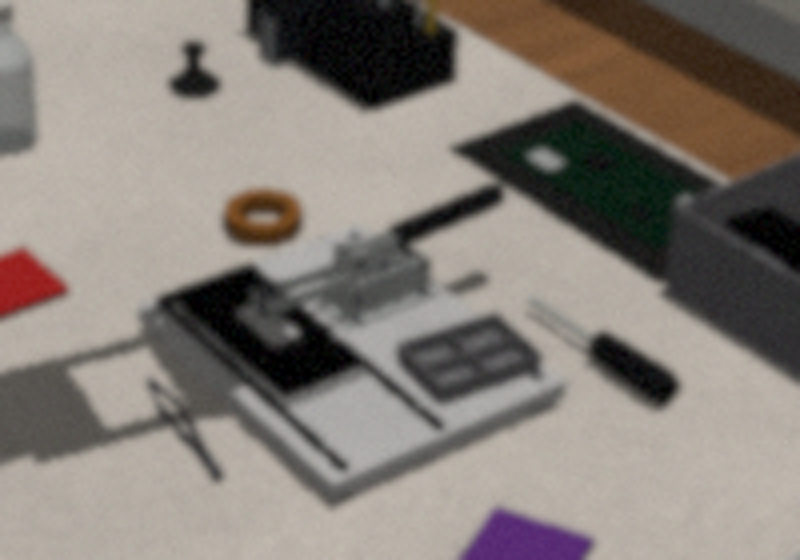

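View pics/w4.png

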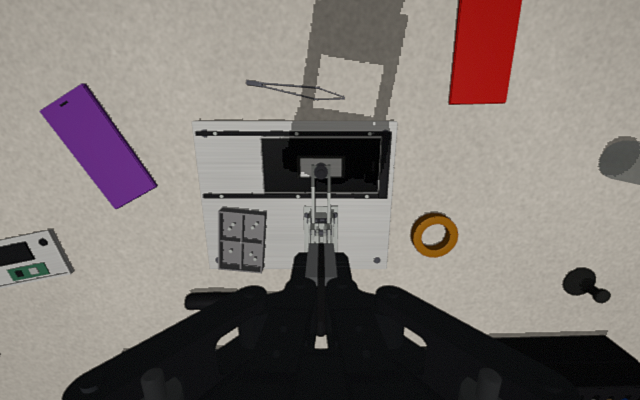

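Both pictures show the lever down: the grip is near horizontal at (400–500, 190–235) in the side crop. Its top is at 85–88 mm, against about 88 mm expected when locked. The pad is pressing on the phone, the phone is against the stop, and the other objects haven't moved.

```bash
python3 -c "
from station import *
print(sign_off())"
```

```text
the job is handed in; nothing more can be done
None
```

The phone is fully home against the end stop, the toggle clamp is locked with its pad on the phone, nothing else was moved, and the job was handed in after about 12 s of robot time; sign-off gave no verdict.

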